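Put the round-bottom flasks back on the rings that fit

TASK

The four round-bottom flasks have been put back on the wrong cork rings, where they sit loose or perch. Stand each flask upright on the cork ring of its own size - smallest flask on the smallest ring, and so on up - with the black rubber stand, which must end empty again, as the free spot in between. Set the flasks down rather than dropping them, do not knock them together or tip one over, and leave the brown bottle where it is.

Things in the scene. Friction and masses are not known exactly. Their poses are not given: they have to be found in the camera images.
- flask_25: clear glass round-bottom flask, 25 ml, the smallest, yellow stopper: bulb 41 mm in diameter, above it a straight neck ending in a socket 18 mm in diameter, rim 54.5 mm above the bulb's centre; fixed stopper, narrower than the socket, 15 mm above the rim. Origin at the bulb's centre, z up the neck. About 50 g, bottom-heavy: rights itself on a ring. Grip the socket about 10 mm below the rim.
- flask_50: clear glass round-bottom flask, 50 ml, the second smallest, blue stopper: bulb 51 mm in diameter, above it a straight neck ending in a socket 23 mm in diameter, rim 63.5 mm above the bulb's centre; fixed stopper, narrower than the socket, 15 mm above the rim. Origin at the bulb's centre, z up the neck. About 70 g, bottom-heavy: rights itself on a ring. Grip the socket about 10 mm below the rim.
- flask_100: clear glass round-bottom flask, 100 ml, the second largest, green stopper: bulb 64 mm in diameter, above it a straight neck ending in a socket 26 mm in diameter, rim 74 mm above the bulb's centre; fixed stopper, narrower than the socket, 15 mm above the rim. Origin at the bulb's centre, z up the neck. About 100 g, bottom-heavy: rights itself on a ring. Grip the socket about 10 mm below the rim.
- flask_250: clear glass round-bottom flask, 250 ml, the largest, red stopper: bulb 85 mm in diameter, above it a straight neck ending in a socket 30 mm in diameter, rim 92.5 mm above the bulb's centre; fixed stopper, narrower than the socket, 15 mm above the rim. Origin at the bulb's centre, z up the neck. About 160 g, bottom-heavy: rights itself on a ring. Grip the socket about 10 mm below the rim.
- cork_60: cork flask ring, the smallest of four, loose on the bench: 60 mm outside, 24 mm hole right through, 10 mm thick. It is the ring for the 25 ml flask (yellow stopper), whose bulb centre is then 26.6 mm above the ring's origin. Origin: centre of its underside, z up. A wrong flask stands on it at first.
- cork_75: cork flask ring, the second smallest of four, loose on the bench: 75 mm outside, 34 mm hole right through, 12 mm thick. It is the ring for the 50 ml flask (blue stopper), whose bulb centre is then 31 mm above the ring's origin. Origin: centre of its underside, z up. A wrong flask stands on it at first.
- cork_92: cork flask ring, the second largest of four, loose on the bench: 92 mm outside, 40 mm hole right through, 18 mm thick. It is the ring for the 100 ml flask (green stopper), whose bulb centre is then 43 mm above the ring's origin. Origin: centre of its underside, z up. A wrong flask stands on it at first.
- cork_112: cork flask ring, the largest of four, loose on the bench: 112 mm outside, 56 mm hole right through, 23.5 mm thick. It is the ring for the 250 ml flask (red stopper), whose bulb centre is then 55.5 mm above the ring's origin. Origin: centre of its underside, z up. A wrong flask stands on it at first.
- rubber_stand: black rubber flask stand, the spare: a stepped ring, 92 mm across its foot and 80 mm above it, 31 mm hole right through, 24 mm thick, loose and empty at the start. It holds any flask: the bulb centre is then 37 mm (25 ml), 44 mm (50 ml), 52 mm (100 ml) or 64 mm (250 ml) above its origin, which is at the centre of its underside, z up.
- amber_bottle: brown bottle with a red cap standing near the flasks, 60 mm in diameter, 122 mm tall; origin at the centre of its underside. A bystander: it stays where it is.
Things that resemble listed ones, but are neither listed nor needed, are in the scene too. What is shaped like the flask_25 but purple is not meant.

How it is judged:
By the outcome, as a careful person would: the job done as asked, in the order asked, and still so for the second after the job is handed in, with the robot touching nothing.
It also fails if it takes over 118 s, if anything falls off the work surface, if the arm or the gripper's body presses on something with over 40 N, if the wrist force passes 120 N, or if a joint passes its speed limit or range.

ROBOT

A 6-joint arm with a two-finger parallel gripper is mounted at the origin on the work surface; the furniture and walls round the work are solid. World frame = base frame: x ahead of the robot, y to its left, z up, the work surface at z = 0. Lengths are in m, angles in rad, forces in N, time in s.
With the tool pointing down it reaches from about 0.25 to 0.725 m from the base axis. Payload 4 kg.
Tool frame: the origin (TCP) lies midway between the tips of the shut fingers; the grasp point (between the pads) lies grip_point_offset behind it (grip_point_offset is the distance from the TCP to the grasp point, in m); z points along the fingers, y is the line along which they close (so a half turn about z gives the same grasp; the last joint's range is limited). The gripper opens to 85 mm and grips with 20 to 120 N. Pads are 22 mm wide; open, the fingers measure 114 mm over their backs; the gripper's body (76 mm by 85 mm) begins 54 mm behind the grasp point. The pads swing forward as they close: fully open they stand 13 mm farther back than shut.
Start: joints at [-1.338, 0.241, 0.005, 1.335, 0, 1.571], TCP at [0.115, -0.487, 0.231] pointing down, gripper open.
Joint ranges: [-2.72, 2.72], [-1.05, 1.87], [-1.09, 1.28], [-1.99, 2.15], [-1.42, 1.44], [-3.14, 3.14]. Speed limits (rad/s): [2.79, 2.79, 3.14, 3.14, 3.14, 3.14].

INTERFACE

Orientations are given as a unit quaternion [x, y, z, w].
In Python, from workcell import * gives the robot as it stands. The module is installed in compiled form; this text tells all that it offers.
- The arm moves only by the tool arm_command, never from a script. Its arguments are lists of equal length, an entry for each row: "slide": the shift along the tool's x, y, z in cm, a list of three; "spin": the turn about the tool's z in degrees. A call has exactly 5 rows; each row is the pose to reach, as a shift and turn from the pose commanded when the call began, along the tool's axes at that moment; what a row does not reach only later rows make up. A row lasts 1/8 s, in which the tool goes at most 62.5 mm and 10.7 degrees, less where a joint would pass 70% of its speed; a pose out of reach is approached as far as the arm can. A call with a gripper value outside its range is refused whole. "jaw" is the finger opening in cm, from 0 to 8.54, set as the call begins (left out, the last holds). The fingers move at their own pace and stop on an object; the grip force is fixed at half the most. Time passes only in rows, so rows that repeat a pose let the fingers close, or fill a call up. It gives the time, the measured TCP pose, the force, the opening and the grip force at its end, in the units of the state.
- get_obs(): the state, without advancing time (a new reading comes with each control period).
- camera(name): name is "scene" or "side" or "wrist"; returns a dict with "pixels" (384x512x3 uint8, red, green, blue), "range_z" (384x512 float32, m along the optical axis (not along the pixel's ray), 0 where there is no reading), "intrinsics" (3x3 intrinsics, pixels), "rvec" (rotation vector, rad) and "tvec" (3), from world to camera coordinates, as OpenCV has them. Camera axes: x right, y down, z forward; pixel columns grow to the right and rows downward; lengths in m; the calibration is good to about 2 mm. A picture is of the moment at which its call begins.
- job_done(): hands the job in; it is judged then, once.
Trained networks look in a picture, given as the dict that the camera call returned (one of the last four; its "shot" number tells which), for a name from the list of things; names that differ only in an ending like _2 or _b are one class to them, and where a whole thing is asked for, a point or a joint stands for the part that bears it (a point fixed in the world has none). Each returns a list of dicts, best first, with "confidence" (0 to 1); they miss things now and then, are a little off and sometimes report something else, mostly with a low value. They report only what shows in the picture. A call takes as long as a camera call. They do not tell look-alikes from the thing itself.
- recognise(picture, thing): "centre" ([column, row] in pixels, amid what is visible of it).
- landmark_of(picture, thing): "centre" ([column, row] in pixels: a listed point, or the origin of a listed thing).
The state is a dict: "clock": time; "joint_pos": joint angles; "joint_vel": joint speeds; "tau": joint torques, N m; "eef_pos": TCP position; "tool_rot": TCP orientation; "ft_force": force on the tool from outside, world axes, zero at the start; "ft_torque": the same for the moment, N m; "grip_width": finger opening in m; "grasp_force": force on a finger pad.
Only numpy, scipy, OpenCV 4.12 (cv2) and the standard library are available. Lean on these libraries where they do the work, as an engineer would, in place of code of your own. Each camera call takes 0.05 s, during which the arm holds its last target. There are 200 camera calls.

## Working session

There is one attempt and no reset: what is moved stays moved. The work goes in short steps, Python scripts to look and compute and a tool call to move; the robot and the scene stay as the last step left them, time stands still between calls to the robot, and variables do not carry over. Pictures are saved under pics/ and viewed, at most 14 in all, crops included, and the job is handed in when it is done.

Besides the shell and the picture viewer there is one more tool, called after "Call:" as name([rows], argument=value, ...), one row to a line, values as JSON. arm_command: Moves the arm, as the interface text tells. Its arguments: {"type":"object","properties":{"slide":{"type":"array","items":{"type":"array","items":{"type":"number"}}},"spin":{"type":"array","items":{"type":"number"}},"jaw":{"type":"number"}},"required":["slide","spin"]}

```bash
mkdir -p pics; cat > h.py <<'E'
from workcell import *
import numpy as np, cv2
def snap(n,f=None):
    p=camera(n)
    if f: cv2.imwrite('pics/'+f,cv2.cvtColor(p['pixels'],cv2.COLOR_RGB2BGR))
    return p
def back(p,uv,z=None):
    K=np.array(p['intrinsics']);R=cv2.Rodrigues(np.array(p['rvec'],float))[0];t=np.array(p['tvec'],float).ravel()
    u,v=uv; d=np.linalg.inv(K)@[u,v,1.]
    if z is None:
        Z=p['range_z'][int(round(v)),int(round(u))]; return R.T@(d*Z-t)
    c=-R.T@t; w=R.T@d; return c+w*(z-c[2])/w[2]
def proj(p,X):
    return cv2.projectPoints(np.array(X,float).reshape(-1,3),np.array(p['rvec'],float),np.array(p['tvec'],float),np.array(p['intrinsics'],float),None)[0].reshape(-1,2)
F=['flask_25','flask_50','flask_100','flask_250']; C=['cork_60','cork_75','cork_92','cork_112']
E
python3 - <<'E'
from h import *
o=get_obs();print(o,grip_point_offset if 'grip_point_offset' in globals() else '')
np.set_printoptions(precision=3,suppress=True)
for n in ['scene','side']:
    p=snap(n,n+'0.png'); R=cv2.Rodrigues(np.array(p['rvec'],float))[0]
    print(n,'cam',-R.T@np.array(p['tvec']).ravel())
    for t in F+C+['rubber_stand','amber_bottle']:
        for k,fn in (('rec',recognise),('lm',landmark_of)):
            for d in fn(p,t)[:3]:
                c=d['centre'];print(t,k,np.round(c),round(d['confidence'],2),back(p,c))
E
```

```text
{'clock': 0.0, 'joint_pos': array([-1.33801271e+00,  2.41413055e-01,  3.70484177e-03,  1.33518648e+00,
       -1.44430083e-05,  1.57079673e+00]), 'joint_vel': array([-0.00147267, -0.00068778, -0.0011243 , -0.00114843,  0.00110238,
       -0.00017026]), 'tau': array([-2.35229572e-04, -3.72320831e+01,  2.52406704e+01,  1.69966975e-02,
        4.91210562e-05, -2.71412588e-06]), 'eef_pos': array([ 0.11519239, -0.48589573,  0.23040552]), 'tool_rot': array([ 9.93233592e-01,  1.16128937e-01, -1.29013874e-04, -1.04124782e-03]), 'ft_force': array([ 0.22571767, -0.11746856, -0.63009238]), 'ft_torque': array([0.03282492, 0.03316916, 0.00632998]), 'grasp_force': 0.0, 'grip_width': 0.08564102678093014} 0.0187
scene cam [ 0.196 -0.744  0.764]
flask_25 rec [290. 174.] 0.87 [ 0.544 -0.234  0.09 ]
flask_25 rec [260. 299.] 0.76 [ 0.386 -0.419  0.058]
flask_25 rec [333. 249.] 0.75 [ 0.544 -0.388  0.051]
flask_25 lm [214. 189.] 0.8 [ 0.417 -0.172  0.046]
flask_25 lm [288. 178.] 0.78 [ 0.537 -0.238  0.084]
flask_25 lm [242. 137.] 0.68 [ 0.52  -0.08   0.061]
flask_50 rec [290. 174.] 0.87 [ 0.544 -0.234  0
[... 4503 characters left out ...]
0.008]
cork_92 lm [226. 198.] 0.78 [ 0.426 -0.18   0.028]
cork_92 lm [292. 213.] 0.73 [ 0.552 -0.249  0.032]
cork_92 lm [300. 274.] 0.73 [ 0.544 -0.398  0.016]
cork_112 rec [266. 174.] 0.81 [ 0.523 -0.071  0.009]
cork_112 rec [293. 216.] 0.56 [ 0.556 -0.24   0.017]
cork_112 rec [226. 202.] 0.51 [ 0.424 -0.168  0.008]
cork_112 lm [226. 198.] 0.78 [ 0.426 -0.18   0.028]
cork_112 lm [292. 213.] 0.73 [ 0.552 -0.249  0.032]
cork_112 lm [300. 274.] 0.73 [ 0.544 -0.398  0.016]
rubber_stand rec [222. 238.] 0.92 [ 0.413 -0.275  0.   ]
rubber_stand lm [222. 244.] 0.89 [ 0.412 -0.317  0.023]
amber_bottle rec [227. 141.] 0.71 [ 0.435 -0.035  0.082]
amber_bottle lm [225. 163.] 0.79 [ 0.426 -0.16   0.099]
```

```bash
cd pics; python3 -c "
import cv2
for n,(a,b,c,d) in {'scene0':(90,340,140,390),'side0':(90,320,140,380)}.items():
    i=cv2.imread(n+'.png')[a:b,c:d];cv2.imwrite(n+'c.png',cv2.resize(i,None,fx=2.4,fy=2.4,interpolation=3))"
```

```text
(no output)
```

View pics/scene0c.png

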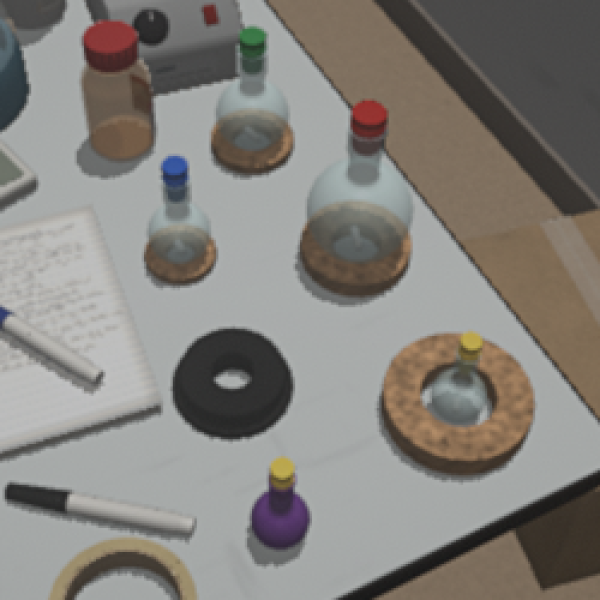

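View pics/side0c.png

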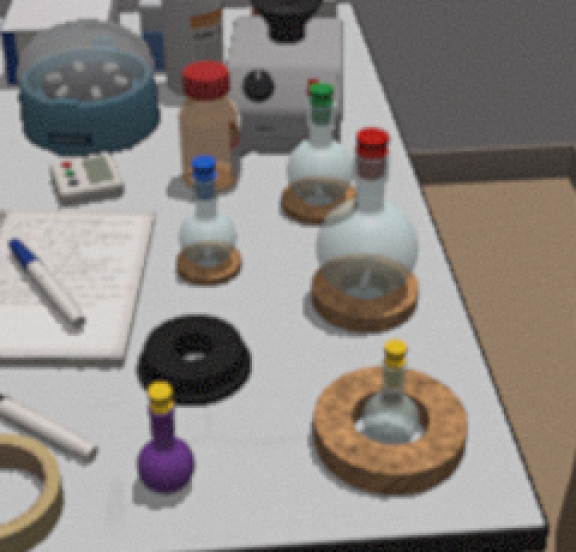

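The scene crop shows (full-image pixels in brackets):
- blue 50 ml flask on the smallest ring (214,190)
- green 100 ml on the second ring (244,137)
- red 250 ml on the third ring (288,178)
- yellow-stoppered clear 25 ml sunk in the largest ring (331,252)
- black stand, empty (237,248)
- amber bottle (190,130)

Candidates for flask_25 are the clear flask at (331,252) and the purple look-alike at (257,303). I choose the clear one, because the purple one is excluded by the description. The tan tape ring at (190,340) is not a cork ring.

```bash
cat >> h.py <<'E'
from scipy.optimize import least_squares
def cloud(p):
    K=np.array(p['intrinsics']);R=cv2.Rodrigues(np.array(p['rvec'],float))[0];t=np.array(p['tvec'],float).ravel()
    z=p['range_z'];v,u=np.mgrid[:z.shape[0],:z.shape[1]]
    d=np.stack([(u-K[0,2])/K[0,0]*z,(v-K[1,2])/K[1,1]*z,z],-1)
    P=(d-t)@R; P[z==0]=np.nan; return P
def near(P,c,r): return np.hypot(P[...,0]-c[0],P[...,1]-c[1])<r
def circ(X,r):
    s=least_squares(lambda q:np.hypot(X[:,0]-q[0],X[:,1]-q[1])-r,X[:,:2].mean(0),loss='soft_l1',f_scale=.002)
    return s.x,np.sqrt(np.median(s.fun**2))
HUE={'25':(22,35),'50':(108,125),'100':(55,85),'250':None}
def stoppers(p,zmin=.05):
    P=cloud(p);h=cv2.cvtColor(p['pixels'],cv2.COLOR_RGB2HSV).astype(int);out={}
    ws=(P[...,0]>.33)&(P[...,0]<.65)&(P[...,1]>-.5)&(P[...,1]<-.03)&(P[...,2]>zmin)&(P[...,2]<.25)&(h[...,1]>120)&(h[...,2]>60)
    for k,r in HUE.items():
        m=ws&(((h[...,0]<8)|(h[...,0]>172)) if r is None else (h[...,0]>=r[0])&(h[...,0]<=r[1]))
        n,l,s,c=cv2.connectedComponentsWithStats(m.astype(np.uint8),connectivity=8)
        for i in range(1,n):
            if s[i,4]>15:
                Q=P[l==i];zt=np.percentile(Q[:,2],95);T=Q[Q[:,2]>zt-.003]
                uv=np.argwhere((l==i)&(P[...,2]>zt-.003)).mean(0)[::-1]
                out.setdefault(k,[]).append((s[i,4],c[i].round(0),np.round([*back(p,uv,zt)[:2],zt],4)))
    return out
E
python3 - <<'E'
from h import *
np.set_printoptions(precision=4,suppress=True)
rings={'cork_60':((.417,-.168),.030,.010),'cork_75':((.523,-.08),.0375,.012),'cork_92':((.545,-.242),.046,.018),'cork_112':((.545,-.39),.056,.0235),'rubber_stand':((.408,-.30),.040,.024)}
for n in ['scene','side']:
    p=snap(n);P=cloud(p);print(n)
    for k,v in stoppers(p).items(): print(k,v)
    h=cv2.cvtColor(p['pixels'],cv2.COLOR_RGB2HSV).astype(int)
    for k,(c,r,th) in rings.items():
        m=near(P,c,r+.025)&(P[...,2]>.004)&(P[...,2]<th+.003)
        Q=P[m]
        # silhouettes: outermost top-surface points by direction
        T=Q[Q[:,2]>th-.004]
        c=np.array(c)
        for _ in range(4):
            a=np.arctan2(T[:,1]-c[1],T[:,0]-c[0]);rr=np.hypot(*(T[:,:2]-c).T)
            b=(a/np.pi*18).astype(int);O=np.array([T[b==i][np.argmax(rr[b==i])] for i in np.unique(b)])
            c,e=circ(O,r-.0005)
        print(k,len(T),c,'res',e,'nb',len(O))
    m=(P[...,0]>.42)&(P[...,0]<.66)&(P[...,1]>-.02)&(P[...,1]<.2)&(P[...,2]>.03)&(P[...,2]<.2)
    Q=P[m];print('stirrer',Q.min(0),Q.max(0))
    if 0: pass
E
```

```text
scene
25 [(np.int32(80), array([336., 234.]), array([ 0.5463, -0.382 ,  0.0907])), (np.int32(94), array([257., 287.]), array([ 0.384 , -0.4113,  0.0908]))]
50 [(np.int32(88), array([212., 160.]), array([ 0.424 , -0.1554,  0.1112]))]
100 [(np.int32(50), array([245., 105.]), array([ 0.5342, -0.0648,  0.1283]))]
250 [(np.int32(171), array([293., 139.]), array([ 0.5546, -0.2163,  0.1628]))]
cork_60 275 [ 0.4229 -0.1559] res 0.0012891976754922235 nb 23
cork_75 288 [ 0.5357 -0.0644] res 0.00041201451037039253 nb 24
cork_92 480 [ 0.5554 -0.2161] res 0.0004016019705948212 nb 23
cork_112 1930 [ 0.5476 -0.3814] res 0.00037382166011408187 nb 34
rubber_stand 1112 [ 0.4076 -0.2889] res 0.00040284085284282567 nb 35
stirrer [ 0.42   -0.0199  0.0302] [0.5876 0.1998 0.1673]
side
25 [(np.int32(81), array([304., 237.]), array([ 0.549 , -0.3833,  0.0906])), (np.int32(94), array([206., 255.]), array([ 0.3867, -0.4127,  0.0907]))]
50 [(np.int32(82), array([225., 160.]), array([ 0.4266, -0.1572,  0.1111]))]
100 [(np.int32(61), array([273., 129.]), array([ 0.5369, -0.0683,  0.1284]))]
250 [(np.int32(138), array([295., 149.]), array([ 0.5571, -0.219 ,  0.1626]))]
cork_60 224 [ 0.4245 -0.1555] res 0.0013718519949887543 nb 24
cork_75 183 [ 0.535  -0.0611] res 0.002951193614881463 nb 23
cork_92 461 [ 0.557  -0.2163] res 0.0005270521694666352 nb 23
cork_112 1777 [ 0.5489 -0.3815] res 0.00037545231406621734 nb 34
rubber_stand 819 [ 0.4094 -0.2896] res 0.000418566260210633 nb 35
stirrer [ 0.42   -0.0198  0.03  ] [0.5888 0.1998 0.1693]
```

Call:
arm_command([
  [6, 0, 0],
  [12, 0, 0],
  [18, 0, 0],
  [24, 0, 0],
  [30, 0, 0],
], spin=[-10, -20, -30, -40, -50], jaw=5)

```text
clock: 2.82
eef_pos: [0.4091, -0.4168, 0.2314]
tool_rot: [0.85, 0.527, -0.0, 0.0]
ft_force: [-0.2, -0.8, -0.1]
grip_width: 0.05
grasp_force: 0.0
```

```bash
python3 - <<'E'
from h import *
np.set_printoptions(precision=4,suppress=True)
o=get_obs();q=o['tool_rot'];print(o['clock'],o['eef_pos'],q,np.degrees(2*np.arctan2(q[1],q[0])),o['joint_pos'],o['grip_width'])
p=snap('side');P=cloud(p)
for x0 in np.arange(.44,.62,.03):
    m=(abs(P[...,0]-x0)<.015)&(P[...,1]>-.03)&(P[...,1]<.2)
    for z0 in (.04,.08,.12,.15):
        Q=P[m&(P[...,2]>z0)&(P[...,2]<.3)]
        if len(Q): print(round(x0,2),z0,'ymin',Q[:,1].min(),len(Q))
w=camera('wrist');R=cv2.Rodrigues(np.array(w['rvec'],float))[0];c=-R.T@np.array(w['tvec']).ravel()
print('cam',c,'axis',R[2])
E
```

```text
2.825 [ 0.4091 -0.4168  0.2314] [ 0.8496  0.5274 -0.0001  0.0003] 63.66433992655564 [-0.7946  0.4096  0.2434  1.404  -0.0003  1.2359] 0.05000753610720093
0.47 0.04 ymin 0.020546632545400463 135
0.47 0.08 ymin 0.020546632545400463 46
0.5 0.04 ymin 0.01843492359572453 345
0.5 0.08 ymin 0.06528835105728034 343
0.5 0.12 ymin 0.08001904663517004 144
0.53 0.04 ymin 0.012910415591417854 541
0.53 0.08 ymin 0.028435186547438377 420
0.53 0.12 ymin 0.07891917470902624 195
0.56 0.04 ymin 0.009384409740926771 456
0.56 0.08 ymin 0.030478886743457095 387
0.56 0.12 ymin 0.0848800025645664 73
0.59 0.04 ymin 0.0643872313621669 52
0.59 0.08 ymin 0.0643872313621669 52
cam [ 0.4467 -0.3483  0.3736] axis [-0.121  -0.2621 -0.9574]
```

Call:
arm_command([
  [3.1, 3.6, 0],
  [6.2, 7.3, 0],
  [9.2, 10.9, 0],
  [9.2, 10.9, 0],
  [9.2, 10.9, 0],
], spin=[-9, -18, -26.5, -26.5, -26.5])

```text
clock: 3.55
eef_pos: [0.5452, -0.3841, 0.2308]
tool_rot: [0.709, 0.706, -0.0, -0.001]
ft_force: [-1.1, 0.7, 0.4]
grip_width: 0.05
grasp_force: 0.0
```

```bash
python3 - <<'E'
from h import *
np.set_printoptions(precision=4,suppress=True)
o=get_obs();q=o['tool_rot'];print(o['clock'],o['eef_pos'],np.degrees(2*np.arctan2(q[1],q[0])))
p=snap('wrist','w1.png')
for k,v in stoppers(p).items(): print(k,v)
P=cloud(p)
for k,c,r,th in (('cork_112',(.548,-.3815),.056,.0235),('cork_92',(.556,-.216),.046,.018),('stand',(.4085,-.289),.040,.024)):
    T=P[near(P,c,r+.015)&(P[...,2]>th-.004)&(P[...,2]<th+.004)]
    if len(T)<50: print(k,len(T));continue
    c=np.array(c)
    for _ in range(4):
        a=np.arctan2(T[:,1]-c[1],T[:,0]-c[0]);rr=np.hypot(*(T[:,:2]-c).T)
        b=(a/np.pi*18).astype(int);O=np.array([T[b==i][np.argmax(rr[b==i])] for i in np.unique(b)])
        c,e=circ(O,r-.0005)
    print(k,len(T),c,e,len(O))
E
```

```text
3.55 [ 0.5452 -0.3841  0.2308] 89.76832854827704
25 [(np.int32(281), array([259., 174.]), array([ 0.5474, -0.3795,  0.0909])), (np.int32(320), array([ 79., 207.]), array([ 0.3856, -0.4089,  0.0908]))]
cork_112 6602 [ 0.5473 -0.3797] 0.00012160857425316807 35
cork_92 943 [ 0.5552 -0.2144] 8.484387391396307e-05 16
stand 4777 [ 0.4075 -0.2874] 0.0002709016111187845 35
```

View pics/w1.png

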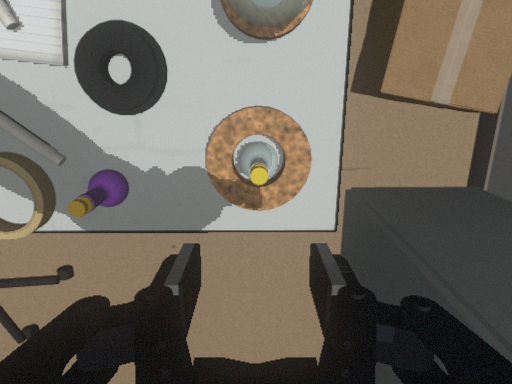

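The wrist view shows the clear flask's yellow stopper at (259,174), centred in the largest ring. The purple look-alike at (79,207) is well apart, so the choice stands.

Call:
arm_command([
  [0.3, 0.2, 4],
  [0.3, 0.2, 9],
  [0.3, 0.2, 13],
  [0.3, 0.2, 13],
  [0.3, 0.2, 13],
], spin=[0, 0, 0, 0, 0])

```text
clock: 4.22
eef_pos: [0.5481, -0.3823, 0.1036]
tool_rot: [0.709, 0.706, 0.0, 0.001]
ft_force: [0.8, 0.3, -0.0]
grip_width: 0.0502
grasp_force: 0.0
```

Call:
arm_command([
  [0.1, 0, 2.5],
  [0.1, 0, 5],
  [0.1, 0, 5.6],
  [0.1, 0, 5.6],
  [0.1, 0, 5.6],
], spin=[0, 0, 0, 0, 0])

```text
clock: 4.85
eef_pos: [0.5491, -0.3809, 0.0474]
tool_rot: [0.708, 0.706, 0.0, 0.002]
ft_force: [-1.0, 0.0, -0.3]
grip_width: 0.0498
grasp_force: 0.0
```

Call:
arm_command([
  [0, 0, 0],
  [0, 0, 0],
  [0, 0, 0],
  [0, 0, 0],
  [0, 0, 0],
], spin=[0, 0, 0, 0, 0], jaw=1)

```text
clock: 5.48
eef_pos: [0.5483, -0.3803, 0.0461]
tool_rot: [0.708, 0.706, 0.0, 0.001]
ft_force: [-0.6, 0.7, 5.7]
grip_width: 0.0166
grasp_force: 58.5
```

Call:
arm_command([
  [0, 0, -3],
  [0, 0, -6],
  [3, -4.7, -6],
  [6, -9.3, -6],
  [9.1, -14, -6],
], spin=[0, 0, 0, 0, 0])

```text
clock: 6.1
eef_pos: [0.4065, -0.2874, 0.1046]
tool_rot: [0.708, 0.706, -0.0, -0.0]
ft_force: [-0.7, -0.1, -0.0]
grip_width: 0.0163
grasp_force: 58.6
```

Call:
arm_command([
  [0, 0, 0],
  [0, 0, 0],
  [0, 0, 0.8],
  [0, 0, 1.6],
  [0, 0, 2.4],
], spin=[0, 0, 0, 0, 0])

```text
clock: 6.72
eef_pos: [0.4085, -0.2888, 0.0802]
tool_rot: [0.708, 0.706, -0.0, -0.0]
ft_force: [0.3, 1.3, -0.2]
grip_width: 0.0162
grasp_force: 58.6
```

```bash
python3 - <<'E'
from h import *
for n in ('scene','side'):
    p=snap(n,n+'1.png')
    for k,v in stoppers(p).items(): print(k,v)
i=cv2.imread('pics/side1.png')[150:310,160:340];cv2.imwrite('pics/side1c.png',cv2.resize(i,None,fx=3,fy=3,interpolation=3))
print(get_obs()['eef_pos'])
E
```

```text
25 [(np.int32(60), array([237., 212.]), array([ 0.3997, -0.3054,  0.1476])), (np.int32(93), array([257., 287.]), array([ 0.384 , -0.4113,  0.0905]))]
50 [(np.int32(19), array([209., 161.]), array([ 0.3732, -0.2775,  0.2443]))]
250 [(np.int32(179), array([293., 139.]), array([ 0.5544, -0.2169,  0.1631]))]
25 [(np.int32(77), array([217., 194.]), array([ 0.4088, -0.2932,  0.1233])), (np.int32(97), array([206., 255.]), array([ 0.3866, -0.4125,  0.0907]))]
100 [(np.int32(64), array([273., 129.]), array([ 0.5371, -0.0676,  0.128 ]))]
250 [(np.int32(140), array([295., 149.]), array([ 0.557 , -0.219 ,  0.1628]))]
[ 0.40758159 -0.28813197  0.0797263 ]
```

View pics/side1c.png

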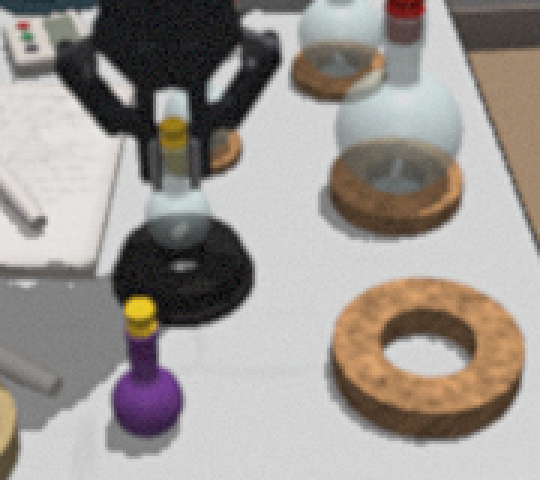

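Call:
arm_command([
  [0.15, 0, 0.8],
  [0.15, 0, 1.4],
  [0.15, 0, 1.6],
  [0.15, 0, 1.6],
  [0.15, 0, 1.6],
], spin=[0, 0, 0, 0, 0])

```text
clock: 7.45
eef_pos: [0.4084, -0.2873, 0.0656]
tool_rot: [0.708, 0.706, 0.0, 0.0]
ft_force: [-0.4, 0.4, -0.0]
grip_width: 0.0163
grasp_force: 58.6
```

Call:
arm_command([
  [0, 0, 0],
  [0, 0, 0],
  [0, 0, 0],
  [0, 0, 0],
  [0, 0, 0],
], spin=[0, 0, 0, 0, 0], jaw=5)

```text
clock: 8.07
eef_pos: [0.4082, -0.2871, 0.0653]
tool_rot: [0.708, 0.706, -0.0, -0.0]
ft_force: [0.5, 0.7, -0.4]
grip_width: 0.0497
grasp_force: 0.0
```

Call:
arm_command([
  [0, 0, -2],
  [0, 0, -6],
  [0, 0, -10],
  [0, 0, -14],
  [0, 0, -14],
], spin=[0, 0, 0, 0, 0], jaw=6)

```text
clock: 8.7
eef_pos: [0.4102, -0.2885, 0.209]
tool_rot: [0.708, 0.706, 0.001, 0.004]
ft_force: [0.5, -0.5, -0.1]
grip_width: 0.0598
grasp_force: 0.0
```

Call:
arm_command([
  [2.4, 4.9, 0],
  [4.8, 9.8, 0],
  [7.1, 14.7, 0],
  [7.1, 14.7, 0],
  [7.1, 14.7, 0],
], spin=[0, 0, 0, 0, 0])

```text
clock: 9.32
eef_pos: [0.5545, -0.2162, 0.2039]
tool_rot: [0.708, 0.706, -0.001, -0.001]
ft_force: [-0.1, -0.5, 0.2]
grip_width: 0.0602
grasp_force: 0.0
```

```bash
cat >> h.py <<'E'
def ring(P,c,r,th):
    T=P[near(P,c,r+.015)&(P[...,2]>th-.004)&(P[...,2]<th+.004)]
    if len(T)<50: return None
    c=np.array(c)
    for _ in range(4):
        a=np.arctan2(T[:,1]-c[1],T[:,0]-c[0]);rr=np.hypot(*(T[:,:2]-c).T)
        b=(a/np.pi*18).astype(int);O=np.array([T[b==i][np.argmax(rr[b==i])] for i in np.unique(b)])
        c,e=circ(O,r-.0005)
    return np.round(c,4),round(e,4),len(O)
RG={'60':((.4245,-.1555),.030,.010),'75':((.5352,-.064),.0375,.012),'92':((.556,-.216),.046,.018),'112':((.548,-.381),.056,.0235),'st':((.4085,-.289),.040,.024)}
def look(*ns):
    o=get_obs();print(round(o['clock'],2),o['eef_pos'].round(4))
    for n in ns:
        p=snap(n,f"{n}_{o['clock']:.1f}.png");P=cloud(p);print(n)
        for k,v in stoppers(p).items(): print(' ',k,[(int(a),list(c),list(x)) for a,c,x in v])
        print(' ',{k:ring(P,*a) for k,a in RG.items()})
E
python3 -c "
from h import *
look('wrist','scene','side')"
```

```text
9.32 [ 0.5545 -0.2162  0.2039]
wrist
  25 [(104, [np.float64(84.0), np.float64(271.0)], [np.float64(0.4104), np.float64(-0.2854), np.float64(0.0975)]), (224, [np.float64(75.0), np.float64(282.0)], [np.float64(0.4073), np.float64(-0.2894), np.float64(0.107)])]
  50 [(826, [np.float64(69.0), np.float64(108.0)], [np.float64(0.4255), np.float64(-0.1534), np.float64(0.1118)])]
  250 [(1641, [np.float64(259.0), np.float64(216.0)], [np.float64(0.5553), np.float64(-0.2131), np.float64(0.1635)])]
  {'60': (array([ 0.4248, -0.1533]), np.float64(0.0001), 22), '75': (array([ 0.5353, -0.0626]), np.float64(0.0001), 18), '92': (array([ 0.5552, -0.2136]), np.float64(0.0001), 17), '112': (array([ 0.5472, -0.3794]), np.float64(0.0002), 35), 'st': (array([ 0.4076, -0.287 ]), np.float64(0.0002), 33)}
scene
  25 [(63, [np.float64(236.0), np.float64(220.0)], [np.float64(0.4054), np.float64(-0.2926), np.float64(0.1066)]), (93, [np.float64(257.0), np.float64(286.0)], [np.float64(0.384), np.float64(-0.4116), np.float64(0.0909)])]
  50 [(88, [np.float64(212.0), np.float64(160.0)], [np.float64(0.4237), np.floa
[... 737 characters left out ...]
at64(0.3866), np.float64(-0.4125), np.float64(0.0906)])]
  50 [(84, [np.float64(225.0), np.float64(160.0)], [np.float64(0.4264), np.float64(-0.1576), np.float64(0.1113)])]
  100 [(59, [np.float64(273.0), np.float64(129.0)], [np.float64(0.5364), np.float64(-0.07), np.float64(0.1286)])]
  250 [(139, [np.float64(295.0), np.float64(149.0)], [np.float64(0.5567), np.float64(-0.2188), np.float64(0.163)])]
  {'60': (array([ 0.4265, -0.1541]), np.float64(0.0012), 20), '75': (array([ 0.5352, -0.0614]), np.float64(0.0027), 23), '92': (array([ 0.5569, -0.2163]), np.float64(0.0005), 23), '112': (array([ 0.549 , -0.3817]), np.float64(0.0003), 35), 'st': (array([ 0.4094, -0.2895]), np.float64(0.0004), 31)}
```

Call:
arm_command([
  [0.05, 0.1, 3],
  [0.05, 0.1, 6],
  [0.05, 0.1, 8.6],
  [0.05, 0.1, 8.6],
  [0.05, 0.1, 8.6],
], spin=[0, 0, 0, 0, 0])

```text
clock: 10.1
eef_pos: [0.5566, -0.2168, 0.1207]
tool_rot: [0.708, 0.706, 0.0, 0.001]
ft_force: [0.2, -0.5, 0.2]
grip_width: 0.06
grasp_force: 0.0
```

Call:
arm_command([
  [0, 0, 0],
  [0, 0, 0],
  [0, 0, 0],
  [0, 0, 0],
  [0, 0, 0],
], spin=[0, 0, 0, 0, 0], jaw=2)

```text
clock: 10.72
eef_pos: [0.5572, -0.2164, 0.1207]
tool_rot: [0.708, 0.706, 0.0, 0.001]
ft_force: [-0.7, -0.3, 6.0]
grip_width: 0.0283
grasp_force: 58.8
```

Call:
arm_command([
  [0, 0, -3],
  [0, 0, -6],
  [-5.5, -0.3, -6],
  [-11, -0.6, -6],
  [-16.6, -0.8, -6],
], spin=[0, 0, 0, 0, 0])

```text
clock: 11.35
eef_pos: [0.5478, -0.383, 0.1788]
tool_rot: [0.708, 0.706, 0.0, -0.0]
ft_force: [0.8, 0.0, -1.4]
grip_width: 0.028
grasp_force: 59.5
```

Call:
arm_command([
  [0, 0, 0],
  [0, 0, 0],
  [0, 0, 1],
  [0, 0, 2.5],
  [0, 0, 4],
], spin=[0, 0, 0, 0, 0])

```text
clock: 11.98
eef_pos: [0.5479, -0.3808, 0.1379]
tool_rot: [0.708, 0.707, -0.0, -0.001]
ft_force: [0.8, -0.1, -1.4]
grip_width: 0.0282
grasp_force: 59.6
```

```bash
python3 -c "
from h import *
look('wrist','scene','side')"
```

```text
11.97 [ 0.5479 -0.3808  0.1379]
wrist
  25 [(20, [np.float64(0.0), np.float64(61.0)], [np.float64(0.4149), np.float64(-0.2919), np.float64(0.0933)]), (526, [np.float64(10.0), np.float64(256.0)], [np.float64(0.3898), np.float64(-0.4088), np.float64(0.0904)])]
  250 [(5042, [np.float64(255.0), np.float64(295.0)], [np.float64(0.5468), np.float64(-0.3768), np.float64(0.1801)])]
  {'60': None, '75': None, '92': (array([ 0.5552, -0.2147]), np.float64(0.0001), 10), '112': (array([ 0.5473, -0.3797]), np.float64(0.0001), 21), 'st': (array([ 0.4076, -0.2875]), np.float64(0.0002), 32)}
scene
  25 [(67, [np.float64(236.0), np.float64(219.0)], [np.float64(0.4055), np.float64(-0.2919), np.float64(0.1065)]), (88, [np.float64(257.0), np.float64(287.0)], [np.float64(0.3839), np.float64(-0.4122), np.float64(0.0908)])]
  50 [(87, [np.float64(212.0), np.float64(160.0)], [np.float64(0.4241), np.float64(-0.1556), np.float64(0.1108)])]
  100 [(49, [np.float64(245.0), np.float64(105.0)], [np.float64(0.5336), np.float64(-0.0655), np.float64(0.129)])]
  250 [(106, [np.float64(346.0), np.float64(203.0)], [np.f
[... 533 characters left out ...]
4(0.3869), np.float64(-0.4126), np.float64(0.0907)])]
  50 [(84, [np.float64(225.0), np.float64(160.0)], [np.float64(0.4268), np.float64(-0.1575), np.float64(0.1112)])]
  100 [(65, [np.float64(273.0), np.float64(129.0)], [np.float64(0.5371), np.float64(-0.0683), np.float64(0.1279)])]
  250 [(226, [np.float64(306.0), np.float64(194.0)], [np.float64(0.5464), np.float64(-0.3829), np.float64(0.1781)])]
  {'60': (array([ 0.4268, -0.154 ]), np.float64(0.0008), 19), '75': (array([ 0.5371, -0.0644]), np.float64(0.0006), 20), '92': (array([ 0.5572, -0.2148]), np.float64(0.0007), 21), '112': (array([ 0.5489, -0.3817]), np.float64(0.0004), 25), 'st': (array([ 0.4094, -0.2894]), np.float64(0.0003), 31)}
```

Call:
arm_command([
  [0, 0, 1],
  [0, 0, 1.7],
  [0, 0, 1.95],
  [0, 0, 1.95],
  [0, 0, 1.95],
], spin=[0, 0, 0, 0, 0])

```text
clock: 12.75
eef_pos: [0.5485, -0.3824, 0.1207]
tool_rot: [0.708, 0.706, 0.0, 0.001]
ft_force: [0.2, -0.5, 3.5]
grip_width: 0.0281
grasp_force: 60.1
```

Call:
arm_command([
  [0, 0, 0],
  [0, 0, 0],
  [0, 0, 0],
  [0, 0, 0],
  [0, 0, 0],
], spin=[0, 0, 0, 0, 0], jaw=6)

```text
clock: 13.38
eef_pos: [0.5479, -0.382, 0.1197]
tool_rot: [0.708, 0.706, -0.0, -0.0]
ft_force: [-0.3, 0.5, 0.2]
grip_width: 0.0599
grasp_force: 0.0
```

Call:
arm_command([
  [0, 0, -2],
  [0, 0, -6],
  [0, 0, -8.6],
  [0, 0, -8.6],
  [0, 0, -8.6],
], spin=[0, 0, 0, 0, 0])

```text
clock: 14.0
eef_pos: [0.5475, -0.3817, 0.2047]
tool_rot: [0.708, 0.706, -0.0, -0.001]
ft_force: [-0.6, -0.5, -0.4]
grip_width: 0.06
grasp_force: 0.0
```

Call:
arm_command([
  [5, -0.3, 0],
  [10, -0.6, 0],
  [15, -0.9, 0],
  [20, -1.1, 0],
  [25, -1.2, 0],
], spin=[0, 0, 0, 0, 0])

```text
clock: 14.62
eef_pos: [0.5353, -0.1302, 0.2039]
tool_rot: [0.708, 0.706, -0.001, -0.001]
ft_force: [1.6, 0.5, 0.8]
grip_width: 0.0598
grasp_force: 0.0
```

```bash
python3 -c "
from h import *
look('wrist','side')
P=cloud(snap('scene'))
m=(P[...,0]>.4)&(P[...,0]<.7)&(P[...,1]>.03)&(P[...,1]<.3)&(P[...,2]>.12)
Q=P[m];
for y in np.arange(.03,.3,.03):
    q=Q[abs(Q[:,1]-y)<.015]
    if len(q): print(round(y,2),q.min(0),q.max(0))
"
```

```text
14.62 [ 0.5353 -0.1302  0.2039]
wrist
  25 [(23, [np.float64(113.0), np.float64(368.0)], [np.float64(0.4084), np.float64(-0.2893), np.float64(0.1069)])]
  50 [(467, [np.float64(112.0), np.float64(219.0)], [np.float64(0.4252), np.float64(-0.1491), np.float64(0.1115)])]
  100 [(592, [np.float64(257.0), np.float64(95.0)], [np.float64(0.5353), np.float64(-0.0587), np.float64(0.1289)])]
  {'60': (array([ 0.4247, -0.153 ]), np.float64(0.0001), 22), '75': (array([ 0.5352, -0.0621]), np.float64(0.0002), 35), '92': (array([ 0.5549, -0.2135]), np.float64(0.0002), 35), '112': (array([ 0.5472, -0.3787]), np.float64(0.0001), 14), 'st': (array([ 0.4076, -0.2864]), np.float64(0.0001), 10)}
side
  25 [(77, [np.float64(218.0), np.float64(202.0)], [np.float64(0.4087), np.float64(-0.2933), np.float64(0.1066)]), (94, [np.float64(206.0), np.float64(255.0)], [np.float64(0.3867), np.float64(-0.4121), np.float64(0.0904)])]
  50 [(71, [np.float64(225.0), np.float64(160.0)], [np.float64(0.4269), np.float64(-0.1586), np.float64(0.1113)])]
  100 [(62, [np.float64(273.0), np.float64(129.0)], [np.float64(0.5367), np.float64(-0.0675), np.float64(0.1282)])]
  250 [(216, [np.float64(308.0), np.float64(202.0)], [np.float64(0.5505), np.float64(-0.3847), np.float64(0.163)])]
  {'60': (array([ 0.4269, -0.1547]), np.float64(0.0011), 18), '75': (array([ 0.537 , -0.0648]), np.float64(0.0009), 25), '92': (array([ 0.5566, -0.2159]), np.float64(0.0008), 26), '112': (array([ 0.5488, -0.382 ]), np.float64(0.0004), 25), 'st': (array([ 0.4097, -0.2895]), np.float64(0.0005), 31)}
0.09 [0.48663312 0.0762915  0.12082321] [0.55835002 0.10489925 0.140772  ]
0.12 [0.48418456 0.10530378 0.12002473] [0.56110442 0.13497679 0.13878675]
0.15 [0.48804548 0.13506128 0.12018937] [0.55661007 0.1577311  0.13973775]
0.18 [0.40010768 0.16566091 0.12000948] [0.45481423 0.1949486  0.16829301]
0.21 [0.40072581 0.19500919 0.12138903] [0.45706071 0.21898752 0.16784135]
```

View pics/scene0.png

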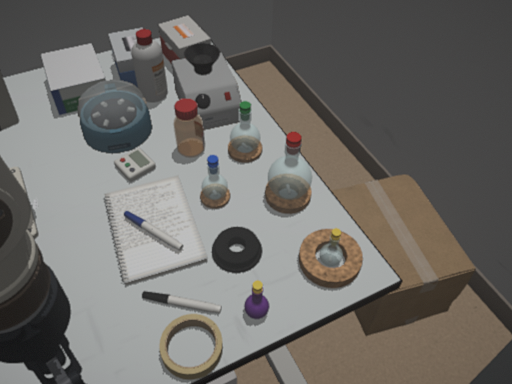

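Call:
arm_command([
  [4, 0, 0],
  [6.7, 0, 0],
  [6.7, 0, 3],
  [6.7, 0, 7],
  [6.7, 0, 10],
], spin=[0, 0, 0, 0, 0])

```text
clock: 15.4
eef_pos: [0.5356, -0.0659, 0.103]
tool_rot: [0.709, 0.706, -0.001, -0.001]
ft_force: [0.0, 0.1, -0.3]
grip_width: 0.0595
grasp_force: 0.0
```

Call:
arm_command([
  [0, 0, 1.5],
  [0, 0, 2.1],
  [0, 0, 2.1],
  [0, 0, 2.1],
  [0, 0, 2.1],
], spin=[0, 0, 0, 0, 0])

```text
clock: 16.02
eef_pos: [0.5376, -0.065, 0.0859]
tool_rot: [0.708, 0.706, 0.001, 0.001]
ft_force: [-0.5, -0.0, 0.1]
grip_width: 0.0597
grasp_force: 0.0
```

Call:
arm_command([
  [0, 0, 0],
  [0, 0, 0],
  [0, 0, 0],
  [0, 0, 0],
  [0, 0, 0],
], spin=[0, 0, 0, 0, 0], jaw=1.6)

```text
clock: 16.65
eef_pos: [0.5371, -0.065, 0.0851]
tool_rot: [0.708, 0.706, 0.0, 0.0]
ft_force: [0.2, -0.9, 3.7]
grip_width: 0.0241
grasp_force: 58.7
```

Call:
arm_command([
  [0, 0, -3],
  [0, 0, -6],
  [-5, 0.7, -6],
  [-10, 1.3, -6],
  [-15.1, 1.9, -6],
], spin=[0, 0, 0, 0, 0])

```text
clock: 17.27
eef_pos: [0.5553, -0.2171, 0.1443]
tool_rot: [0.708, 0.706, -0.0, -0.0]
ft_force: [0.5, 0.8, 0.1]
grip_width: 0.0243
grasp_force: 59.1
```

Call:
arm_command([
  [0, 0, 0],
  [0, 0, 0],
  [0, 0, 1],
  [0, 0, 2.5],
  [0, 0, 4],
], spin=[0, 0, 0, 0, 0])

```text
clock: 17.9
eef_pos: [0.555, -0.215, 0.1034]
tool_rot: [0.708, 0.707, -0.0, -0.001]
ft_force: [0.1, 0.8, -1.5]
grip_width: 0.0243
grasp_force: 59.1
```

```bash
python3 -c "
from h import *
look('wrist','side')"
```

```text
17.9 [ 0.555  -0.215   0.1034]
wrist
  25 [(115, [np.float64(3.0), np.float64(365.0)], [np.float64(0.4387), np.float64(-0.2642), np.float64(0.1217)])]
  100 [(537, [np.float64(254.0), np.float64(269.0)], [np.float64(0.5538), np.float64(-0.2036), np.float64(0.1357)]), (2830, [np.float64(255.0), np.float64(304.0)], [np.float64(0.5539), np.float64(-0.2112), np.float64(0.1465)])]
  {'60': (array([ 0.425 , -0.1534]), np.float64(0.0001), 22), '75': (array([ 0.5351, -0.0627]), np.float64(0.0001), 10), '92': (array([ 0.5551, -0.2136]), np.float64(0.0001), 24), '112': (array([ 0.5481, -0.3792]), np.float64(0.0004), 9), 'st': (array([ 0.4069, -0.2854]), np.float64(0.0012), 31)}
side
  25 [(74, [np.float64(218.0), np.float64(202.0)], [np.float64(0.4089), np.float64(-0.294), np.float64(0.107)]), (96, [np.float64(206.0), np.float64(255.0)], [np.float64(0.3867), np.float64(-0.4124), np.float64(0.0907)])]
  50 [(84, [np.float64(225.0), np.float64(160.0)], [np.float64(0.4266), np.float64(-0.1571), np.float64(0.1108)])]
  100 [(104, [np.float64(293.0), np.float64(158.0)], [np.float64(0.5539), np.float64(-0.2177), np.float64(0.1436)])]
  250 [(221, [np.float64(308.0), np.float64(202.0)], [np.float64(0.5502), np.float64(-0.3844), np.float64(0.163)])]
  {'60': (array([ 0.4267, -0.1539]), np.float64(0.0008), 19), '75': (array([ 0.536 , -0.0653]), np.float64(0.0014), 31), '92': (array([ 0.5569, -0.2157]), np.float64(0.0005), 17), '112': (array([ 0.549, -0.382]), np.float64(0.0003), 25), 'st': (array([ 0.4095, -0.2897]), np.float64(0.0003), 31)}
```

Call:
arm_command([
  [0, 0.15, 0.8],
  [0, 0.15, 1.3],
  [0, 0.15, 1.6],
  [0, 0.15, 1.6],
  [0, 0.15, 1.6],
], spin=[0, 0, 0, 0, 0])

```text
clock: 18.62
eef_pos: [0.5571, -0.2162, 0.0893]
tool_rot: [0.708, 0.706, 0.0, 0.0]
ft_force: [-1.6, -1.5, 1.1]
grip_width: 0.0239
grasp_force: 59.4
```

```bash
python3 -c "
from h import *
look('side');print(get_obs()['ft_force'])"
```

```text
18.62 [ 0.5571 -0.2162  0.0893]
side
  25 [(76, [np.float64(218.0), np.float64(202.0)], [np.float64(0.4089), np.float64(-0.2931), np.float64(0.1061)]), (94, [np.float64(206.0), np.float64(255.0)], [np.float64(0.3868), np.float64(-0.4124), np.float64(0.091)])]
  50 [(82, [np.float64(225.0), np.float64(160.0)], [np.float64(0.4266), np.float64(-0.1574), np.float64(0.1111)])]
  100 [(98, [np.float64(294.0), np.float64(163.0)], [np.float64(0.5567), np.float64(-0.2196), np.float64(0.1319)])]
  250 [(221, [np.float64(308.0), np.float64(202.0)], [np.float64(0.5505), np.float64(-0.3842), np.float64(0.1628)])]
  {'60': (array([ 0.4267, -0.1544]), np.float64(0.0011), 19), '75': (array([ 0.5352, -0.065 ]), np.float64(0.0019), 34), '92': (array([ 0.5571, -0.2159]), np.float64(0.0007), 18), '112': (array([ 0.5489, -0.3822]), np.float64(0.0004), 24), 'st': (array([ 0.4095, -0.2895]), np.float64(0.0005), 31)}
[-0.68344254  0.12514743  1.60938534]
```

Call:
arm_command([
  [0, 0, 0],
  [0, 0, 0],
  [0, 0, 0],
  [0, 0, 0],
  [0, 0, 0],
], spin=[0, 0, 0, 0, 0], jaw=5.5)

```text
clock: 19.3
eef_pos: [0.557, -0.216, 0.0888]
tool_rot: [0.708, 0.706, 0.0, 0.0]
ft_force: [0.4, -0.5, 0.6]
grip_width: 0.0554
grasp_force: 0.0
```

Call:
arm_command([
  [0, 0, -3],
  [0, 0, -7],
  [0, 0, -10],
  [3, -6, -10],
  [4.6, -9, -10],
], spin=[0, 0, 0, 0, 0])

```text
clock: 19.92
eef_pos: [0.4654, -0.169, 0.1889]
tool_rot: [0.708, 0.706, -0.0, -0.0]
ft_force: [-0.0, 0.4, 0.5]
grip_width: 0.0549
grasp_force: 0.0
```

Call:
arm_command([
  [1.6, -4.1, 0],
  [1.6, -4.1, 0],
  [1.6, -4.1, 2],
  [1.6, -4.1, 4],
  [1.6, -4.1, 4],
], spin=[0, 0, 0, 0, 0])

```text
clock: 20.55
eef_pos: [0.4258, -0.1536, 0.1477]
tool_rot: [0.708, 0.706, -0.001, -0.001]
ft_force: [0.6, -0.6, 0.7]
grip_width: 0.055
grasp_force: 0.0
```

```bash
python3 -c "
from h import *
look('wrist','scene','side')"
```

```text
20.55 [ 0.4258 -0.1536  0.1477]
wrist
  50 [(1025, [np.float64(255.0), np.float64(222.0)], [np.float64(0.4245), np.float64(-0.1525), np.float64(0.1117)])]
  100 [(159, [np.float64(474.0), np.float64(315.0)], [np.float64(0.5532), np.float64(-0.206), np.float64(0.1217)]), (339, [np.float64(492.0), np.float64(334.0)], [np.float64(0.5573), np.float64(-0.2104), np.float64(0.1326)])]
  {'60': (array([ 0.4242, -0.1529]), np.float64(0.0001), 21), '75': (array([ 0.5345, -0.0622]), np.float64(0.0002), 35), '92': (array([ 0.5548, -0.2132]), np.float64(0.0003), 27), '112': (array([ 0.5272, -0.382 ]), np.float64(0.0008), 5), 'st': (array([ 0.4071, -0.2868]), np.float64(0.0002), 33)}
scene
  25 [(71, [np.float64(236.0), np.float64(219.0)], [np.float64(0.4056), np.float64(-0.2925), np.float64(0.1067)]), (94, [np.float64(257.0), np.float64(287.0)], [np.float64(0.3835), np.float64(-0.4118), np.float64(0.091)])]
  50 [(83, [np.float64(212.0), np.float64(160.0)], [np.float64(0.423), np.float64(-0.1566), np.float64(0.1119)])]
  100 [(64, [np.float64(292.0), np.float64(150.0)], [np.float64(0.5537), np.fl
[... 628 characters left out ...]
64(0.3869), np.float64(-0.4125), np.float64(0.0908)])]
  50 [(74, [np.float64(225.0), np.float64(160.0)], [np.float64(0.4265), np.float64(-0.1571), np.float64(0.1111)])]
  100 [(91, [np.float64(294.0), np.float64(164.0)], [np.float64(0.5558), np.float64(-0.2212), np.float64(0.1321)])]
  250 [(219, [np.float64(308.0), np.float64(202.0)], [np.float64(0.5506), np.float64(-0.3842), np.float64(0.1629)])]
  {'60': (array([ 0.4263, -0.1552]), np.float64(0.001), 19), '75': (array([ 0.5364, -0.0647]), np.float64(0.0011), 35), '92': (array([ 0.5567, -0.2164]), np.float64(0.0008), 17), '112': (array([ 0.5488, -0.382 ]), np.float64(0.0003), 24), 'st': (array([ 0.4092, -0.2893]), np.float64(0.0006), 31)}
```

Call:
arm_command([
  [-0.05, 0, 3],
  [-0.05, 0, 6],
  [-0.05, 0, 8.1],
  [-0.05, 0, 8.1],
  [-0.05, 0, 8.1],
], spin=[0, 0, 0, 0, 0])

```text
clock: 21.32
eef_pos: [0.4273, -0.1546, 0.069]
tool_rot: [0.708, 0.706, 0.0, 0.001]
ft_force: [0.6, 0.0, -0.0]
grip_width: 0.055
grasp_force: 0.0
```

Call:
arm_command([
  [0, 0, 0],
  [0, 0, 0],
  [0, 0, 0],
  [0, 0, 0],
  [0, 0, 0],
], spin=[0, 0, 0, 0, 0], jaw=1.3)

```text
clock: 21.95
eef_pos: [0.4269, -0.1544, 0.0685]
tool_rot: [0.708, 0.706, 0.0, 0.001]
ft_force: [-0.0, 0.9, 5.6]
grip_width: 0.0212
grasp_force: 58.6
```

Call:
arm_command([
  [0, 0, -3],
  [0, 0, -6],
  [3, 3.7, -6],
  [6, 7.3, -6],
  [9.2, 10.9, -6],
], spin=[0, 0, 0, 0, 0])

```text
clock: 22.58
eef_pos: [0.5357, -0.0617, 0.1272]
tool_rot: [0.708, 0.706, -0.001, -0.0]
ft_force: [0.0, -0.1, -1.0]
grip_width: 0.021
grasp_force: 58.8
```

Call:
arm_command([
  [0, 0, 0],
  [0, 0, 0],
  [0, 0, 1],
  [0, 0, 2.5],
  [0, 0, 4],
], spin=[0, 0, 0, 0, 0])

```text
clock: 23.2
eef_pos: [0.5345, -0.063, 0.0865]
tool_rot: [0.708, 0.706, -0.0, -0.0]
ft_force: [-0.4, 0.6, -0.1]
grip_width: 0.0214
grasp_force: 59.0
```

```bash
python3 -c "
from h import *
look('wrist','scene','side')"
```

```text
23.2 [ 0.5345 -0.063   0.0865]
wrist
  50 [(635, [np.float64(255.0), np.float64(275.0)], [np.float64(0.5327), np.float64(-0.054), np.float64(0.1232)]), (2235, [np.float64(255.0), np.float64(307.0)], [np.float64(0.5336), np.float64(-0.0607), np.float64(0.129)])]
  {'60': (array([ 0.4245, -0.1524]), np.float64(0.0002), 19), '75': (array([ 0.5349, -0.0617]), np.float64(0.0001), 24), '92': (array([ 0.5547, -0.213 ]), np.float64(0.0001), 7), '112': None, 'st': None}
scene
  25 [(72, [np.float64(236.0), np.float64(219.0)], [np.float64(0.4057), np.float64(-0.2926), np.float64(0.1065)]), (91, [np.float64(257.0), np.float64(286.0)], [np.float64(0.3838), np.float64(-0.4114), np.float64(0.0904)])]
  50 [(71, [np.float64(244.0), np.float64(108.0)], [np.float64(0.5237), np.float64(-0.0715), np.float64(0.1347)])]
  100 [(63, [np.float64(292.0), np.float64(150.0)], [np.float64(0.5539), np.float64(-0.2183), np.float64(0.1323)])]
  250 [(238, [np.float64(343.0), np.float64(207.0)], [np.float64(0.5485), np.float64(-0.3824), np.float64(0.1628)])]
  {'60': (array([ 0.4246, -0.1555]), np.float64(0.0004),
[... 417 characters left out ...]
64(0.3867), np.float64(-0.4121), np.float64(0.0904)])]
  50 [(66, [np.float64(272.0), np.float64(130.0)], [np.float64(0.5332), np.float64(-0.0673), np.float64(0.1266)])]
  100 [(93, [np.float64(293.0), np.float64(164.0)], [np.float64(0.5555), np.float64(-0.2211), np.float64(0.1318)])]
  250 [(219, [np.float64(308.0), np.float64(202.0)], [np.float64(0.5508), np.float64(-0.3842), np.float64(0.1628)])]
  {'60': (array([ 0.4266, -0.1546]), np.float64(0.001), 31), '75': (array([ 0.5362, -0.0646]), np.float64(0.0013), 31), '92': (array([ 0.5565, -0.2161]), np.float64(0.0006), 17), '112': (array([ 0.5488, -0.3821]), np.float64(0.0002), 24), 'st': (array([ 0.4093, -0.2892]), np.float64(0.0003), 31)}
```

Call:
arm_command([
  [0.1, 0.1, 0.8],
  [0.1, 0.1, 1.6],
  [0.1, 0.1, 2.1],
  [0.1, 0.1, 2.1],
  [0.1, 0.1, 2.1],
], spin=[0, 0, 0, 0, 0])

```text
clock: 23.98
eef_pos: [0.5369, -0.0619, 0.0672]
tool_rot: [0.708, 0.706, 0.0, 0.001]
ft_force: [0.5, -1.2, 2.3]
grip_width: 0.0215
grasp_force: 59.3
```

```bash
python3 -c "
from h import *
look('side');print(get_obs()['ft_force'])" | grep -v 25
```

```text
23.98 [ 0.5369 -0.0619  0.0672]
side
  50 [(66, [np.float64(274.0), np.float64(137.0)], [np.float64(0.5372), np.float64(-0.0671), np.float64(0.1091)])]
  100 [(93, [np.float64(294.0), np.float64(164.0)], [np.float64(0.5558), np.float64(-0.2212), np.float64(0.1322)])]
  {'60': (array([ 0.4268, -0.1546]), np.float64(0.001), 32), '75': (array([ 0.5364, -0.0645]), np.float64(0.0011), 26), '92': (array([ 0.5567, -0.2165]), np.float64(0.0004), 18), '112': (array([ 0.5489, -0.382 ]), np.float64(0.0002), 26), 'st': (array([ 0.4096, -0.2889]), np.float64(0.0004), 31)}
[-0.14836279 -1.86159496  1.48473387]
```

Call:
arm_command([
  [0, 0, 0],
  [0, 0, 0],
  [0, 0, 0],
  [0, 0, -4],
  [0, 0, -10],
], spin=[0, 0, 0, 0, 0], jaw=5)

```text
clock: 24.65
eef_pos: [0.5344, -0.0611, 0.1656]
tool_rot: [0.708, 0.706, -0.002, -0.002]
ft_force: [2.5, 0.3, 0.6]
grip_width: 0.0503
grasp_force: 0.0
```

Call:
arm_command([
  [-4.6, -2.6, 0],
  [-9.2, -5.2, 0],
  [-13.8, -7.8, 0],
  [-18.4, -10.4, 0],
  [-22.9, -12.9, 0],
], spin=[0, 0, 0, 0, 0])

```text
clock: 25.28
eef_pos: [0.4057, -0.2913, 0.1668]
tool_rot: [0.708, 0.706, 0.0, 0.0]
ft_force: [0.4, -0.0, -0.2]
grip_width: 0.0502
grasp_force: 0.0
```

```bash
python3 -c "
from h import *
look('wrist','scene','side')"
```

```text
25.27 [ 0.4057 -0.2913  0.1668]
wrist
  25 [(382, [np.float64(256.0), np.float64(210.0)], [np.float64(0.4052), np.float64(-0.2899), np.float64(0.1071)]), (309, [np.float64(229.0), np.float64(344.0)], [np.float64(0.3844), np.float64(-0.408), np.float64(0.0906)])]
  100 [(31, [np.float64(510.0), np.float64(94.0)], [np.float64(0.5422), np.float64(-0.2187), np.float64(0.1201)])]
  {'60': (array([ 0.4241, -0.1538]), np.float64(0.0002), 23), '75': None, '92': (array([ 0.5545, -0.2139]), np.float64(0.0002), 28), '112': (array([ 0.5477, -0.3789]), np.float64(0.0009), 21), 'st': (array([ 0.4073, -0.2871]), np.float64(0.0001), 33)}
scene
  25 [(65, [np.float64(236.0), np.float64(219.0)], [np.float64(0.406), np.float64(-0.2925), np.float64(0.1071)]), (92, [np.float64(257.0), np.float64(286.0)], [np.float64(0.3841), np.float64(-0.4118), np.float64(0.0908)])]
  100 [(73, [np.float64(292.0), np.float64(150.0)], [np.float64(0.553), np.float64(-0.2179), np.float64(0.1321)])]
  250 [(237, [np.float64(343.0), np.float64(207.0)], [np.float64(0.5482), np.float64(-0.3825), np.float64(0.163)])]
  {'60': (
[... 416 characters left out ...]
64(0.3864), np.float64(-0.4125), np.float64(0.0907)])]
  50 [(69, [np.float64(274.0), np.float64(137.0)], [np.float64(0.5384), np.float64(-0.0696), np.float64(0.1091)])]
  100 [(93, [np.float64(293.0), np.float64(164.0)], [np.float64(0.5558), np.float64(-0.2212), np.float64(0.1317)])]
  250 [(220, [np.float64(308.0), np.float64(202.0)], [np.float64(0.5507), np.float64(-0.3841), np.float64(0.1628)])]
  {'60': (array([ 0.4265, -0.1545]), np.float64(0.0009), 31), '75': (array([ 0.5363, -0.0642]), np.float64(0.001), 26), '92': (array([ 0.5567, -0.2154]), np.float64(0.0006), 17), '112': (array([ 0.5489, -0.382 ]), np.float64(0.0002), 24), 'st': (array([ 0.4093, -0.2894]), np.float64(0.0003), 31)}
```

Call:
arm_command([
  [0.05, 0.1, 4],
  [0.05, 0.1, 8],
  [0.05, 0.1, 10.4],
  [0.05, 0.1, 10.4],
  [0.05, 0.1, 10.4],
], spin=[0, 0, 0, 0, 0])

```text
clock: 26.05
eef_pos: [0.4088, -0.2894, 0.0637]
tool_rot: [0.708, 0.707, 0.0, 0.001]
ft_force: [0.1, 0.0, 0.2]
grip_width: 0.0501
grasp_force: 0.0
```

Call:
arm_command([
  [0, 0, 0],
  [0, 0, 0],
  [0, 0, 0],
  [0, 0, 0],
  [0, 0, 0],
], spin=[0, 0, 0, 0, 0], jaw=0.8)

```text
clock: 26.68
eef_pos: [0.4084, -0.2901, 0.0636]
tool_rot: [0.708, 0.706, 0.0, 0.001]
ft_force: [-0.0, -0.3, 4.4]
grip_width: 0.0158
grasp_force: 58.6
```

Call:
arm_command([
  [0, 0, -3],
  [0, 0, -6],
  [4.5, 0.6, -6],
  [9, 1.2, -6],
  [13.5, 1.7, -6],
], spin=[0, 0, 0, 0, 0])

```text
clock: 27.3
eef_pos: [0.4245, -0.1534, 0.1223]
tool_rot: [0.708, 0.706, -0.0, -0.001]
ft_force: [0.6, 0.1, 0.1]
grip_width: 0.0159
grasp_force: 58.6
```

Call:
arm_command([
  [0, 0, 0],
  [0, 0, 0],
  [0, 0, 1.5],
  [0, 0, 3],
  [0, 0, 5],
], spin=[0, 0, 0, 0, 0])

```text
clock: 27.92
eef_pos: [0.4253, -0.1563, 0.0724]
tool_rot: [0.709, 0.705, 0.0, 0.001]
ft_force: [-0.1, -0.3, -0.4]
grip_width: 0.0162
grasp_force: 58.6
```

```bash
python3 -c "
from h import *
look('wrist','scene','side')" | egrep -v ' (100|250)'
```

```text
27.93 [ 0.4253 -0.1563  0.0724]
wrist
  25 [(1991, [np.float64(254.0), np.float64(302.0)], [np.float64(0.424), np.float64(-0.1551), np.float64(0.1153)])]
  {'60': (array([ 0.4242, -0.1528]), np.float64(0.0001), 24), '75': (array([ 0.5345, -0.0629]), np.float64(0.0006), 24), '92': (array([ 0.5551, -0.2128]), np.float64(0.0005), 22), '112': None, 'st': (array([ 0.4061, -0.2857]), np.float64(0.0001), 7)}
scene
  25 [(57, [np.float64(213.0), np.float64(161.0)], [np.float64(0.4229), np.float64(-0.1595), np.float64(0.1122)]), (93, [np.float64(257.0), np.float64(286.0)], [np.float64(0.3837), np.float64(-0.4112), np.float64(0.0909)])]
  50 [(82, [np.float64(246.0), np.float64(115.0)], [np.float64(0.5354), np.float64(-0.0685), np.float64(0.1093)])]
  {'60': (array([ 0.4245, -0.1555]), np.float64(0.0006), 26), '75': (array([ 0.5368, -0.0639]), np.float64(0.0011), 22), '92': (array([ 0.5553, -0.216 ]), np.float64(0.0004), 26), '112': (array([ 0.5472, -0.382 ]), np.float64(0.0003), 26), 'st': (array([ 0.407 , -0.2887]), np.float64(0.0003), 35)}
side
  25 [(66, [np.float64(223.0), np.float64(160.0)], [np.float64(0.4244), np.float64(-0.1601), np.float64(0.1135)]), (92, [np.float64(206.0), np.float64(255.0)], [np.float64(0.3867), np.float64(-0.4121), np.float64(0.0905)])]
  50 [(71, [np.float64(274.0), np.float64(137.0)], [np.float64(0.538), np.float64(-0.0699), np.float64(0.1095)])]
  {'60': (array([ 0.4264, -0.1566]), np.float64(0.0009), 35), '75': (array([ 0.5361, -0.0643]), np.float64(0.0008), 26), '92': (array([ 0.5567, -0.2156]), np.float64(0.0007), 17), '112': (array([ 0.5487, -0.3822]), np.float64(0.0003), 25), 'st': (array([ 0.4086, -0.2885]), np.float64(0.0005), 35)}
```

Call:
arm_command([
  [0.3, 0.1, 0.8],
  [0.3, 0.1, 1.6],
  [0.3, 0.1, 2.05],
  [0.3, 0.1, 2.05],
  [0.3, 0.1, 2.05],
], spin=[0, 0, 0, 0, 0])

```text
clock: 28.7
eef_pos: [0.427, -0.1522, 0.0542]
tool_rot: [0.708, 0.706, 0.0, 0.001]
ft_force: [-4.0, 1.0, 14.3]
grip_width: 0.0159
grasp_force: 60.5
```

```bash
python3 -c "
from h import *
look('scene','side');print(get_obs()['ft_force'])" | egrep -v ' (100|250)'
```

```text
28.7 [ 0.427  -0.1522  0.0542]
scene
  25 [(56, [np.float64(214.0), np.float64(166.0)], [np.float64(0.4181), np.float64(-0.1638), np.float64(0.1078)]), (92, [np.float64(257.0), np.float64(286.0)], [np.float64(0.3837), np.float64(-0.4114), np.float64(0.0909)])]
  50 [(83, [np.float64(246.0), np.float64(115.0)], [np.float64(0.5357), np.float64(-0.0683), np.float64(0.1089)])]
  {'60': (array([ 0.4247, -0.1555]), np.float64(0.0003), 27), '75': (array([ 0.536 , -0.0639]), np.float64(0.0004), 18), '92': (array([ 0.555 , -0.2165]), np.float64(0.0003), 26), '112': (array([ 0.5476, -0.3815]), np.float64(0.0003), 26), 'st': (array([ 0.407 , -0.2886]), np.float64(0.0005), 35)}
side
  25 [(57, [np.float64(226.0), np.float64(166.0)], [np.float64(0.4276), np.float64(-0.1569), np.float64(0.0968)]), (90, [np.float64(206.0), np.float64(255.0)], [np.float64(0.3864), np.float64(-0.4123), np.float64(0.0908)])]
  50 [(69, [np.float64(274.0), np.float64(137.0)], [np.float64(0.5381), np.float64(-0.0705), np.float64(0.1092)])]
  {'60': (array([ 0.4261, -0.1553]), np.float64(0.0005), 26), '75': (array([ 0.5365, -0.0645]), np.float64(0.0007), 27), '92': (array([ 0.5568, -0.2159]), np.float64(0.0007), 17), '112': (array([ 0.5489, -0.382 ]), np.float64(0.0002), 24), 'st': (array([ 0.4087, -0.2887]), np.float64(0.0005), 35)}
[-2.91999231  0.8132056  12.5757285 ]
```

Call:
arm_command([
  [0, 0, -0.05],
  [0, 0, -0.05],
  [0, 0, -0.05],
  [0, 0, -0.05],
  [0, 0, -0.05],
], spin=[0, 0, 0, 0, 0])

```text
clock: 29.42
eef_pos: [0.427, -0.1521, 0.0544]
tool_rot: [0.708, 0.706, 0.0, 0.001]
ft_force: [-3.1, -0.6, 11.1]
grip_width: 0.0159
grasp_force: 59.9
```

Call:
arm_command([
  [0, 0, 0],
  [0, 0, 0],
  [0, 0, 0],
  [0, 0, -4],
  [0, 0, -9],
], spin=[0, 0, 0, 0, 0], jaw=5)

```text
clock: 30.05
eef_pos: [0.4248, -0.1512, 0.1425]
tool_rot: [0.708, 0.706, -0.001, -0.002]
ft_force: [0.6, -0.3, 0.8]
grip_width: 0.0497
grasp_force: 0.0
```

Call:
arm_command([
  [0, 0, -4],
  [0, -4, -4],
  [0, -8, -4],
  [0, -8, -4],
  [0, -8, -4],
], spin=[0, 0, 0, 0, 0])

```text
clock: 30.68
eef_pos: [0.3468, -0.1517, 0.183]
tool_rot: [0.708, 0.706, 0.0, 0.001]
ft_force: [-0.8, -0.8, 0.1]
grip_width: 0.0499
grasp_force: 0.0
```

```bash
python3 -c "
from h import *
look('scene','side')
import cv2
for n in ('scene','side'):
    import glob,os
    f=max(glob.glob(f'pics/{n}_*.png'),key=os.path.getmtime)
    i=cv2.imread(f)[85:320,150:380];cv2.imwrite(f'pics/{n}_fin.png',cv2.resize(i,None,fx=2.5,fy=2.5,interpolation=3))
"
```

```text
30.68 [ 0.3468 -0.1517  0.183 ]
scene
  25 [(48, [np.float64(215.0), np.float64(172.0)], [np.float64(0.4211), np.float64(-0.1715), np.float64(0.0944)]), (93, [np.float64(257.0), np.float64(286.0)], [np.float64(0.3841), np.float64(-0.4114), np.float64(0.0907)])]
  50 [(75, [np.float64(246.0), np.float64(115.0)], [np.float64(0.5354), np.float64(-0.0678), np.float64(0.1092)])]
  100 [(63, [np.float64(292.0), np.float64(150.0)], [np.float64(0.5539), np.float64(-0.2179), np.float64(0.132)])]
  250 [(240, [np.float64(343.0), np.float64(207.0)], [np.float64(0.5483), np.float64(-0.3823), np.float64(0.1629)])]
  {'60': (array([ 0.4249, -0.1552]), np.float64(0.0007), 26), '75': (array([ 0.5358, -0.0639]), np.float64(0.0004), 26), '92': (array([ 0.5553, -0.2159]), np.float64(0.0004), 26), '112': (array([ 0.5475, -0.3817]), np.float64(0.0003), 27), 'st': (array([ 0.407 , -0.2885]), np.float64(0.0005), 35)}
side
  25 [(58, [np.float64(224.0), np.float64(171.0)], [np.float64(0.4241), np.float64(-0.1728), np.float64(0.0942)]), (95, [np.float64(206.0), np.float64(255.0)], [np.float64(0.3865), np.float64(-0.4128), np.float64(0.0908)])]
  50 [(68, [np.float64(274.0), np.float64(137.0)], [np.float64(0.5381), np.float64(-0.0703), np.float64(0.1091)])]
  100 [(90, [np.float64(294.0), np.float64(164.0)], [np.float64(0.5557), np.float64(-0.2217), np.float64(0.1316)])]
  250 [(219, [np.float64(308.0), np.float64(202.0)], [np.float64(0.5508), np.float64(-0.3847), np.float64(0.163)])]
  {'60': (array([ 0.4261, -0.155 ]), np.float64(0.0006), 27), '75': (array([ 0.5364, -0.0645]), np.float64(0.001), 27), '92': (array([ 0.557 , -0.2162]), np.float64(0.0006), 17), '112': (array([ 0.549 , -0.3822]), np.float64(0.0002), 24), 'st': (array([ 0.4086, -0.2888]), np.float64(0.0006), 35)}
```

View pics/scene_fin.png

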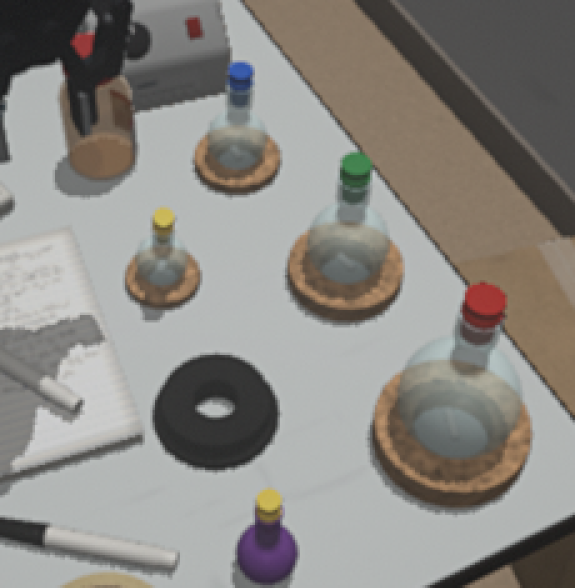

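View pics/side_fin.png

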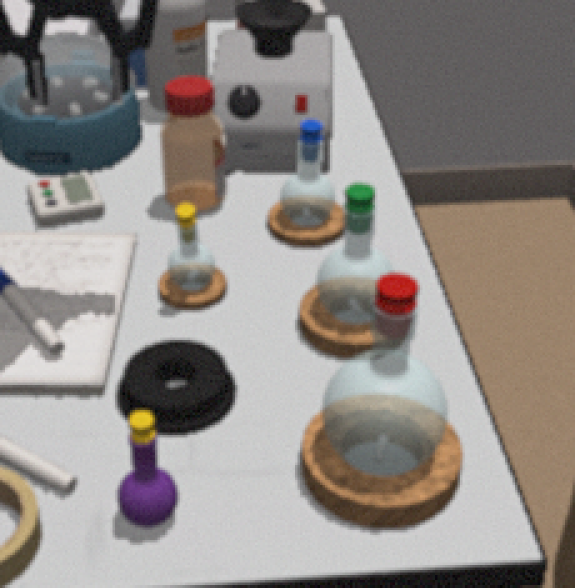

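The scene view shows each flask on its own ring and the stand empty at (237,248). The 25 ml flask's stopper at (215,172) leans about 15 mm toward -y. I'll check whether it is still rocking or stuck, and whether its ring lies flat.

```bash
python3 -c "
from h import *
p=snap('side');
for n in ('scene','side'):
    p=camera(n);print(n,stoppers(p)['25'][0]);P=cloud(p)
    for k in ('60','75'):
        c,r,t=RG[k]
        m=near(P,c,r-.002)&~near(P,c,r-.009)&(P[...,2]<t+.012)&(P[...,2]>t-.008)
        h=cv2.cvtColor(p['pixels'],cv2.COLOR_RGB2HSV)
        m&=(h[...,1]>70)
        Q=P[m];A=np.c_[Q[:,:2]-c,np.ones(len(Q))];s=np.linalg.lstsq(A,Q[:,2],rcond=None)[0];print(k,len(Q),s)
"
```

```text
scene (np.int32(45), array([215., 172.]), array([ 0.4209, -0.1713,  0.0944]))
60 153 [-0.00658267  0.00054352  0.008621  ]
75 163 [0.00661191 0.01549835 0.01027246]
side (np.int32(56), array([224., 171.]), array([ 0.4235, -0.1723,  0.095 ]))
60 114 [0.01412315 0.0574007  0.00942011]
75 127 [0.01586292 0.03808734 0.01080032]
```

Call:
arm_command([
  [0, 0, 0],
  [0, 0, 0],
  [0, 0, 0],
  [0, 0, 0],
  [0, 0, 0],
], spin=[0, 0, 0, 0, 0])

```text
clock: 31.55
eef_pos: [0.3461, -0.1514, 0.1828]
tool_rot: [0.708, 0.706, 0.0, 0.0]
ft_force: [0.0, -0.4, -0.4]
grip_width: 0.0499
grasp_force: 0.0
```

```bash
python3 -c "
from h import *
look('side','scene')" |egrep ' 25|^'
```

```text
31.55 [ 0.3461 -0.1514  0.1828]
side
  25 [(59, [np.float64(224.0), np.float64(171.0)], [np.float64(0.4242), np.float64(-0.1725), np.float64(0.0949)]), (92, [np.float64(206.0), np.float64(255.0)], [np.float64(0.3867), np.float64(-0.4124), np.float64(0.0907)])]
  50 [(66, [np.float64(274.0), np.float64(137.0)], [np.float64(0.5384), np.float64(-0.0701), np.float64(0.1089)])]
  100 [(93, [np.float64(294.0), np.float64(164.0)], [np.float64(0.5556), np.float64(-0.2216), np.float64(0.132)])]
  250 [(221, [np.float64(308.0), np.float64(202.0)], [np.float64(0.5508), np.float64(-0.3842), np.float64(0.1628)])]
  {'60': (array([ 0.4262, -0.1551]), np.float64(0.0006), 27), '75': (array([ 0.5363, -0.0647]), np.float64(0.001), 26), '92': (array([ 0.5567, -0.2161]), np.float64(0.0008), 17), '112': (array([ 0.5488, -0.382 ]), np.float64(0.0002), 24), 'st': (array([ 0.4084, -0.2886]), np.float64(0.0005), 35)}
scene
  25 [(51, [np.float64(215.0), np.float64(173.0)], [np.float64(0.4211), np.float64(-0.1716), np.float64(0.0937)]), (92, [np.float64(257.0), np.float64(286.0)], [np.float64(0.3839), np.float64(-0.4112), np.float64(0.0906)])]
  50 [(76, [np.float64(246.0), np.float64(115.0)], [np.float64(0.5358), np.float64(-0.0671), np.float64(0.109)])]
  100 [(63, [np.float64(292.0), np.float64(150.0)], [np.float64(0.5538), np.float64(-0.2177), np.float64(0.1321)])]
  250 [(236, [np.float64(343.0), np.float64(206.0)], [np.float64(0.5482), np.float64(-0.3826), np.float64(0.1632)])]
  {'60': (array([ 0.4251, -0.1549]), np.float64(0.0005), 27), '75': (array([ 0.5353, -0.0645]), np.float64(0.0006), 26), '92': (array([ 0.5554, -0.2162]), np.float64(0.0004), 26), '112': (array([ 0.5474, -0.3818]), np.float64(0.0004), 27), 'st': (array([ 0.407 , -0.2886]), np.float64(0.0004), 35)}
```

It is static and the ring is flat, so friction holds the lean. I'll mend it by turning the gripper 90° and closing along world y, centred on the ring, which pushes the neck upright.

Call:
arm_command([
  [0, 0, 0],
  [0, 0, 0],
  [0, 0, 0],
  [0, 0, 0],
  [0, 0, 0],
], spin=[-10, -20, -30, -40, -50], jaw=8)

```text
clock: 32.28
eef_pos: [0.3461, -0.1514, 0.1828]
tool_rot: [0.341, 0.94, 0.0, 0.0]
ft_force: [0.7, -0.0, -0.3]
grip_width: 0.0798
grasp_force: 0.0
```

Call:
arm_command([
  [0, 0, 0],
  [0, 0, 0],
  [0, 0, 0],
  [0, 0, 0],
  [0, 0, 0],
], spin=[-10, -20, -30, -40, -40])

```text
clock: 32.9
eef_pos: [0.3461, -0.1515, 0.1828]
tool_rot: [0.002, 1.0, -0.0, 0.0]
ft_force: [0.2, -0.3, -0.1]
grip_width: 0.0797
grasp_force: 0.0
```

Call:
arm_command([
  [-4, -0.3, 0],
  [-8, -0.3, 0],
  [-8, -0.3, 0],
  [-8, -0.3, 3],
  [-8, -0.3, 6],
], spin=[0, 0, 0, 0, 0])

```text
clock: 33.52
eef_pos: [0.4255, -0.1547, 0.1223]
tool_rot: [0.003, 1.0, -0.0, 0.0]
ft_force: [0.5, 0.1, 0.1]
grip_width: 0.0799
grasp_force: 0.0
```

Call:
arm_command([
  [0, 0, 2],
  [0, 0, 4],
  [0, 0, 6],
  [0, 0, 6.8],
  [0, 0, 6.8],
], spin=[0, 0, 0, 0, 0])

```text
clock: 34.15
eef_pos: [0.4253, -0.1545, 0.0546]
tool_rot: [0.002, 1.0, 0.0, -0.001]
ft_force: [0.3, -0.1, 0.1]
grip_width: 0.0797
grasp_force: 0.0
```

Call:
arm_command([
  [0, 0, 0],
  [0, 0, 0],
  [0, 0, 0],
  [0, 0, 0],
  [0, 0, 0],
], spin=[0, 0, 0, 0, 0], jaw=4)

```text
clock: 34.78
eef_pos: [0.4261, -0.1547, 0.0549]
tool_rot: [0.001, 1.0, -0.0, 0.0]
ft_force: [0.6, -0.7, 0.5]
grip_width: 0.0404
grasp_force: 0.0
```

Call:
arm_command([
  [0, 0, 0],
  [0, 0, 0],
  [0, 0, 0],
  [0, 0, 0],
  [0, 0, 0],
], spin=[0, 0, 0, 0, 0], jaw=2.2)

```text
clock: 35.4
eef_pos: [0.4261, -0.1546, 0.0548]
tool_rot: [0.001, 1.0, 0.0, -0.0]
ft_force: [-0.7, -0.4, 0.5]
grip_width: 0.0221
grasp_force: 0.0
```

```bash
python3 -c "
from h import *
look('side','scene');print(get_obs()['ft_force'],get_obs()['grasp_force'])" |egrep -v ' (50|100|250)'
```

```text
35.4 [ 0.4261 -0.1546  0.0548]
side
  25 [(95, [np.float64(206.0), np.float64(255.0)], [np.float64(0.3867), np.float64(-0.4127), np.float64(0.0907)])]
  {'60': (array([ 0.4264, -0.1557]), np.float64(0.0008), 27), '75': (array([ 0.5359, -0.0638]), np.float64(0.0008), 26), '92': (array([ 0.5567, -0.2158]), np.float64(0.0008), 17), '112': (array([ 0.549 , -0.3818]), np.float64(0.0002), 24), 'st': (array([ 0.4084, -0.2888]), np.float64(0.0004), 35)}
scene
  25 [(93, [np.float64(257.0), np.float64(286.0)], [np.float64(0.3838), np.float64(-0.4113), np.float64(0.0909)])]
  {'60': (array([ 0.425 , -0.1551]), np.float64(0.0003), 26), '75': (array([ 0.5352, -0.064 ]), np.float64(0.0006), 26), '92': (array([ 0.5553, -0.2159]), np.float64(0.0003), 26), '112': (array([ 0.5474, -0.3819]), np.float64(0.0003), 26), 'st': (array([ 0.4071, -0.2884]), np.float64(0.0003), 35)}
[-0.328082   -0.01163131 -0.50849935] 0.01997708829549083
```

Call:
arm_command([
  [0, 0, 0],
  [0, 0, 0],
  [0, 0, 0],
  [0, 0, 0],
  [0, 0, 0],
], spin=[0, 0, 0, 0, 0], jaw=1.7)

```text
clock: 36.12
eef_pos: [0.4261, -0.1546, 0.0548]
tool_rot: [0.001, 1.0, 0.0, -0.0]
ft_force: [-0.0, 1.2, 0.1]
grip_width: 0.0172
grasp_force: 16.4
```

Call:
arm_command([
  [0, 0, 0],
  [0, 0, 0],
  [0, 0, 0],
  [0, 0, 0],
  [0, 0, 0],
], spin=[0, 0, 0, 0, 0], jaw=2.2)

```text
clock: 36.75
eef_pos: [0.4261, -0.1547, 0.0548]
tool_rot: [0.001, 1.0, 0.0, 0.0]
ft_force: [0.6, -0.5, 0.1]
grip_width: 0.022
grasp_force: 0.0
```

```bash
python3 -c "
from h import *
look('wrist');print(get_obs()['ft_force'],get_obs()['grasp_force'])"
```

```text
36.75 [ 0.4261 -0.1547  0.0548]
wrist
  25 [(1956, [np.float64(261.0), np.float64(293.0)], [np.float64(0.4191), np.float64(-0.1534), np.float64(0.0967)])]
  {'60': (array([ 0.4235, -0.1547]), np.float64(0.0001), 25), '75': (array([ 0.5458, -0.054 ]), np.float64(0.0017), 5), '92': (array([ 0.5213, -0.2661]), np.float64(0.0001), 3), '112': None, 'st': (array([ 0.4062, -0.2858]), np.float64(0.0005), 26)}
[ 0.2983958  -0.05879519  0.79278878] 0.023455629707314074
```

Call:
arm_command([
  [0, 0, 0],
  [0, 0, 0],
  [0, 0, 0],
  [0, 0, 0],
  [0, 0, 0],
], spin=[0, 0, 0, 0, 0], jaw=5)

```text
clock: 37.42
eef_pos: [0.4261, -0.1546, 0.0548]
tool_rot: [0.001, 1.0, 0.0, -0.0]
ft_force: [0.6, 0.4, 0.7]
grip_width: 0.0499
grasp_force: 0.0
```

Call:
arm_command([
  [0, 0, -2],
  [0, 0, -5],
  [0, 0, -9],
  [0, 0, -13],
  [0, 0, -13],
], spin=[0, 0, 0, 0, 0])

```text
clock: 38.05
eef_pos: [0.4285, -0.1555, 0.1881]
tool_rot: [0.001, 1.0, -0.001, 0.004]
ft_force: [0.7, 0.3, 0.1]
grip_width: 0.05
grasp_force: 0.0
```

Call:
arm_command([
  [4, 0, 0],
  [8, 0, 0],
  [8, 0, 0],
  [8, 0, 0],
  [8, 0, 0],
], spin=[0, 0, 0, 0, 0])

```text
clock: 38.67
eef_pos: [0.347, -0.1546, 0.1846]
tool_rot: [0.001, 1.0, 0.0, 0.0]
ft_force: [0.0, 0.1, 0.3]
grip_width: 0.0496
grasp_force: 0.0
```

```bash
python3 -c "
from h import *
look('scene','side')
for n in ('side',):
    import glob,os
    f=max(glob.glob(f'pics/{n}_*.*.png'),key=os.path.getmtime)
    i=cv2.imread(f)[85:320,150:380];cv2.imwrite(f'pics/{n}_fin2.png',cv2.resize(i,None,fx=2.5,fy=2.5,interpolation=3))
"
```

```text
38.67 [ 0.347  -0.1546  0.1846]
scene
  25 [(55, [np.float64(211.0), np.float64(166.0)], [np.float64(0.4203), np.float64(-0.1537), np.float64(0.0956)]), (93, [np.float64(257.0), np.float64(287.0)], [np.float64(0.3842), np.float64(-0.4116), np.float64(0.0905)])]
  50 [(75, [np.float64(246.0), np.float64(115.0)], [np.float64(0.5355), np.float64(-0.0688), np.float64(0.1096)])]
  100 [(63, [np.float64(292.0), np.float64(150.0)], [np.float64(0.5541), np.float64(-0.2179), np.float64(0.1324)])]
  250 [(236, [np.float64(343.0), np.float64(207.0)], [np.float64(0.5485), np.float64(-0.382), np.float64(0.163)])]
  {'60': (array([ 0.4246, -0.1563]), np.float64(0.0006), 26), '75': (array([ 0.5354, -0.064 ]), np.float64(0.0004), 26), '92': (array([ 0.5552, -0.2158]), np.float64(0.0003), 26), '112': (array([ 0.5476, -0.3816]), np.float64(0.0003), 26), 'st': (array([ 0.4072, -0.2885]), np.float64(0.0005), 35)}
side
  25 [(56, [np.float64(223.0), np.float64(166.0)], [np.float64(0.4228), np.float64(-0.156), np.float64(0.0957)]), (96, [np.float64(206.0), np.float64(255.0)], [np.float64(0.3869), np.float64(-0.4121), np.float64(0.0906)])]
  50 [(69, [np.float64(274.0), np.float64(137.0)], [np.float64(0.538), np.float64(-0.07), np.float64(0.1094)])]
  100 [(91, [np.float64(294.0), np.float64(164.0)], [np.float64(0.5553), np.float64(-0.2212), np.float64(0.1321)])]
  250 [(223, [np.float64(308.0), np.float64(202.0)], [np.float64(0.5508), np.float64(-0.3844), np.float64(0.1632)])]
  {'60': (array([ 0.4261, -0.1563]), np.float64(0.0006), 25), '75': (array([ 0.5364, -0.0647]), np.float64(0.0009), 26), '92': (array([ 0.5567, -0.2156]), np.float64(0.0006), 17), '112': (array([ 0.5489, -0.382 ]), np.float64(0.0002), 25), 'st': (array([ 0.4086, -0.289 ]), np.float64(0.0005), 35)}
```

View pics/side_fin2.png

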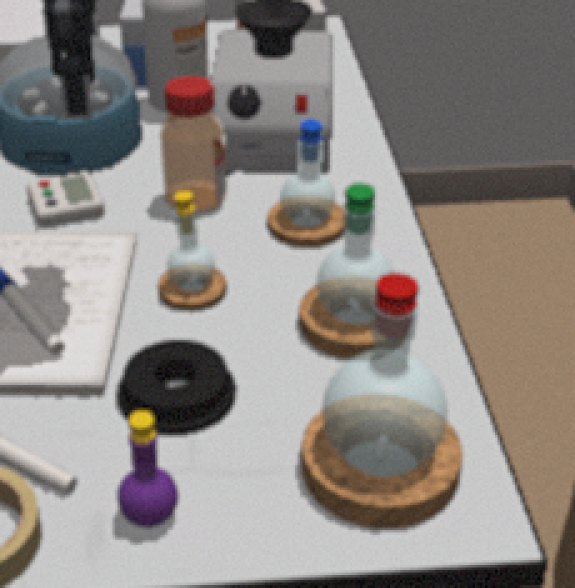

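The picture shows all four flasks upright on their own rings: yellow (223,166), blue (274,137), green (294,164) and red (308,202), with leans of about 3° or less. The stand at (220,238) is empty and the bottle is in place.

```bash
python3 -c "
from workcell import *
print(job_done())"
```

```text
the job is handed in; nothing more can be done
None
```

Job handed in at about 39 s: all four flasks stand on their own cork rings, leaning about 3° or less. The 25 ml flask leaned about 11° after release and had to be nudged upright. The black stand is empty and the brown bottle was not touched.

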